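# Level the tilt stage and hold the flanged adapter in its fence corner

### The job

Turn the black tilt knob until the stage plate sits level. Then stand the square-flanged aluminium adapter on the plate, flange down, and push it into the corner so that its flange is flush against both steel fences at once; finish while still holding it firmly pressed against both, for the collimation reading. Keep the plate level and leave all the other parts where they are.

Things in the scene. Friction and masses are not known exactly. Their poses are not given: they have to be found in the camera images.
- corner (a point): Point on the plate's top surface where the inner faces of the two fences meet (the fences stop a few mm short of it). Tilts with the plate and has its axes: x towards the far fence, y towards the side fence, z out of the plate. Plate: dark steel, 120 (x) x 130 (y) x 12 mm, centre at (-46, -48) mm from here; free floor in front of the fences reaches 106 mm to -x and 113 mm to -y.
- tilt_base: Grey base of the tilt stage, fixed to the shelf: 146 mm (x) by 200 mm (y), 10 mm high. Origin on the shelf under the plate's centre; x towards the far fence, y towards the side fence, knob at -y. The plate pivots on trunnions 36 mm above the shelf, about the base's x axis; when level its top is 52 mm above the shelf.
- stage_plate (a joint): Tilt of the stage plate (rad): 0 is level, negative means the knob's side (-y) is low. Starts between about -0.06 and -0.03. Screw of 10 mm lead, 80 mm from the pivot: each rad of knob turned CLOCKWISE seen from above raises the knob's side by 0.02 rad of tilt; it stays where it is left. A pointer on the plate reads on the small aluminium index plate beside the knob: long line = level.
- tilt_knob (a joint): Angle of the tilt knob (rad), growing clockwise seen from above; 0 when the plate is level. Range -3.6 to 2.5, starts between -2.9 and -1.5. It turns stiffly, with about 0.1 N m.
- knob_grip (a point): Centre of the round black fluted tilt knob, 36 mm across, 26 mm high, on an upright axis at the stage's -y end, 15 mm beyond the plate's edge. Always 95 mm above the shelf (knob spans 82 to 108 mm; it does not rise as it turns). Under it a 10 mm screw shaft and the plate's ear, top at about 50 mm; the index plate, 37 mm further to -y, is 68 mm high.
- far_fence: Ground steel fence bolted on the plate along its +x edge: 12 mm thick (x), 98 mm long (y), 12 mm high, smooth like the plate. Origin at the centre of its underside on the plate's surface; plate axes. Its inner face is 6 mm to -x of the origin.
- side_fence: Ground steel fence bolted on the plate along its +y edge: 96 mm long (x), 12 mm thick (y), 12 mm high. Origin at the centre of its underside; plate axes. Its inner face is 6 mm to -y of the origin.
- adapter_center (a point): Centre, half-way up, of the polished aluminium adapter with the SQUARE flange, standing upright, z up: flange 60 x 60 mm (sides along its x and y), 14 mm thick, with a round 42 mm sleeve rising 46 mm from its middle; 60 mm high. Home in the corner this point is 30 mm from each fence's inner face and 30 mm above the plate. 0.17 to 0.34 kg. Any quarter turn will do.
- adapter: The same square-flanged adapter; origin at the centre of its flange's underside.
- round_adapter: Bystander: aluminium adapter with a ROUND flange 64 mm across, 12 mm thick, with a 42 mm sleeve, 55 mm high. Origin at the centre of the underside.
- nylon_barrel: Bystander: black nylon eyepiece barrel standing upright, 48 mm across at the top, 38 mm below, 60 mm high. Origin at the centre of the underside.
- brass_ring: Bystander: brass compression ring lying flat, 54 mm across, 10 mm high. Origin at the centre of the underside.
- rubber_guard: Bystander: grey rubber guard ring, 60 mm across, 22 mm high. Origin at the centre of the underside.
- dust_cap: Bystander: round black dust cap, 52 mm across, 18 mm high. Origin at the centre of the underside.
- screwdriver: Bystander: screwdriver, 170 mm long, lying on the shelf.
- spanner: Bystander: steel spanner, 150 mm long, lying on the shelf.
Not all that is in view belongs to the job. Leave any purple or turquoise look-alike of the adapter alone. What is shaped like the tilt_base but yellow is not meant.

How it is judged:
By the outcome, as a careful person would: the job done as asked, in the order asked, and still so for the second after the job is handed in, while the arm keeps its last pose, push and grip.
It also fails if it takes over 72 s, if anything falls off the work surface, if the arm or the gripper's body presses on something with over 40 N, if the wrist force passes 120 N, or if a joint passes its speed limit or range.

### The arm

A 6-joint arm with a two-finger parallel gripper is mounted at the origin on the work surface. World frame = base frame: x ahead of the robot, y to its left, z up, the work surface at z = 0. Lengths are in mm, angles in rad, forces in N, time in s.
With the tool pointing down it reaches from about 300 to 775 mm from the base axis. Payload 14.6 kg.
Tool frame: the origin (TCP) lies at the very end of the fingers, on their centre line; the grasp point (between the pads) lies 19 mm behind it; z points along the fingers, y is the line along which they close (so a half turn about z gives the same grasp; the last joint's range is limited). The gripper opens to 94 mm and grips with 3 to 60 N. Pads are 16 mm wide; open, the fingers measure 119 mm over their backs; the gripper's body (75 mm by 177 mm) begins 78 mm behind the grasp point.
Start: joints at [-0.067, 0.3, 1.521, -0, 1.321, -0.067], TCP at [549.99, -0.002, 175.246] pointing down, gripper open.
Joint ranges: [-3.03, 3.03], [-0.79, 2.21], [0.23, 2.52], [-1.04, 4.18], [0, 3.07], [-2.55, 2.55]. Speed limits (rad/s): [2.22, 2.22, 2.57, 3.14, 3.14, 3.14].

### API

Orientations are given as [roll, pitch, yaw] about the fixed x, y, z axes, in that order (R = Rz(yaw) Ry(pitch) Rx(roll)).
In Python, from cell import manip gives the robot as it stands. The module is installed in compiled form; this text tells all that it offers.
- The arm moves only by the shell command python3 -m inch 'ROWS' [FORCE]. ROWS is JSON, a list of rows, each an object of numbers: "gripper": the opening, from 0 (shut) to 1 (fully open); "dx", "dy", "dz": the shift along the world's x, y, z in m; "wx", "wy", "wz": the turn, a rotation vector about the world's x, y, z in degrees. A call has exactly 5 rows; each row is the pose to reach, as a shift and turn from the pose commanded when the call began; what a row does not reach only later rows make up. A row lasts 1/12 s, in which the tool goes at most 41.7 mm and 7.16 degrees, less where a joint would pass 70% of its speed; a pose out of reach is approached as far as the arm can. A call with a gripper value outside its range is refused whole. The fingers move at their own pace and stop on an object; FORCE is the grip in N (left out, the last holds). Time passes only in rows, so rows that repeat a pose let the fingers close, or fill a call up. It gives the time, the measured TCP pose, the force, the opening and the grip force at its end, in the units of the state.
- manip.read_state(): the state, without advancing time (a new reading comes with each control period).
- manip.camera(name): name is "scene" or "side" or "wrist"; returns the picture (384x512x3 uint8, blue, green, red); there is no depth.
- manip.camera_info(name): a dict with "camera_matrix" (3x3 intrinsics, pixels), "D" ([k1, k2, p1, p2, k3] as OpenCV has them; the pictures are not rectified), "R" (3x3) and "t" (3): a world point X has camera coordinates R X + t; the wrist camera has in their place "tool_from_camera" (4x4, takes a point from camera to tool coordinates, whose origin is the TCP and whose axes are the flange's). Camera axes: x right, y down, z forward; pixel columns grow to the right and rows downward; lengths in mm; the calibration is good to about 2 mm. A picture is of the moment at which its call begins: read the wrist's pose just before it. camera_info takes no time and is no camera call.
- manip.sign_off(): hands the job in; it is judged then, once.
The state is a dict: "clock": time; "joints": joint angles; "qd": joint speeds; "effort": joint torques, N m; "eef_pos": TCP position; "eef_rot": TCP orientation; "wrist_force": force on the tool from outside, world axes, zero at the start; "moment": the same for the moment, N m; "finger_gap": finger opening in mm; "finger_force": force on a finger pad.
Only numpy, scipy, OpenCV 4.12 (cv2) and the standard library are available. Lean on these libraries where they do the work, as an engineer would, in place of code of your own. Each camera call takes 0.05 s, during which the arm holds its last target. There are 200 camera calls.

## Working session

There is one attempt and no reset: what is moved stays moved. The work goes in short steps, Python scripts to look and compute and a shell command to move; the robot and the scene stay as the last step left them, time stands still between calls to the robot, and variables do not carry over. Pictures are saved under pics/ and viewed, at most 10 in all, crops included, and the job is handed in when it is done.

```bash
mkdir -p pics; cat > h.py <<'E'
import numpy as np, cv2
from cell import manip
from scipy.spatial.transform import Rotation as Ro
def cam(name):
    s=manip.read_state(); im=manip.camera(name); i=manip.camera_info(name)
    K=np.array(i["camera_matrix"],float); D=np.array(i["D"],float)
    if name=="wrist":
        T=np.array(i["tool_from_camera"],float)
        Rt=Ro.from_euler("xyz",s["eef_rot"]).as_matrix()
        Rwc=Rt@T[:3,:3]; c=Rt@T[:3,3]+np.array(s["eef_pos"])
    else:
        Rwc=np.array(i["R"]).T; c=-Rwc@np.array(i["t"])
    return im,(K,D,Rwc,c)
def ray(C,px):
    K,D,R,c=C
    u=cv2.undistortPoints(np.array(px,float).reshape(-1,1,2),K,D).reshape(-1,2)
    return c,(R@np.c_[u,np.ones(len(u))].T).T
def onz(C,px,z):
    c,d=ray(C,px); return c+d*((z-c[2])/d[:,2:3])
def proj(C,X):
    K,D,R,c=C; X=np.array(X,float).reshape(-1,3)
    return cv2.projectPoints(X,cv2.Rodrigues(R.T)[0],-R.T@c,K,D)[0].reshape(-1,2)
E
python3 - <<'E'
from h import *
a,C=cam("scene");b,C2=cam("side");w,C3=cam("wrist")
for n,x in zip("abw",(a,b,w)): cv2.imwrite(f"pics/{n}0.png",x)
print(C[3],C2[3],C3[3]); s=manip.read_state(); print(s)
cv2.imwrite("pics/two.png",cv2.resize(np.vstack([np.hstack([a,b])]),(800,300)))
cv2.imwrite("pics/scene_big.png",cv2.resize(a,(800,600),interpolation=cv2.INTER_CUBIC))
E
```

```text
[1139.88589842  -28.88408547  983.66840908] [ 466.54117409 -678.82259092  541.34521033] [551.218629    69.51987563 384.10930344]
{'clock': 0.15, 'joints': array([-6.65689176e-02,  3.00335203e-01,  1.52142129e+00,  2.07413554e-06,
        1.32067418e+00, -6.65932421e-02]), 'qd': array([ 3.67135371e-04, -1.95234873e-03, -1.52819102e-03, -8.31392075e-04,
       -1.27681682e-03,  7.65855963e-05]), 'effort': array([-2.50185103e-04, -5.31960297e+01, -3.52822959e+01,  7.07691838e-02,
        2.35654798e-02, -3.66386917e-05]), 'eef_pos': array([5.49787985e+02, 2.89023027e-02, 1.74828481e+02]), 'eef_rot': array([-3.14075663e+00, -5.77697656e-05,  1.57082011e+00]), 'wrist_force': array([-0.63345596,  0.15149712, -0.04673607]), 'moment': array([ 0.0229562 , -0.01105454,  0.01437409]), 'finger_force': 0.0, 'finger_gap': 93.79928882174316}
```

View pics/scene_big.png

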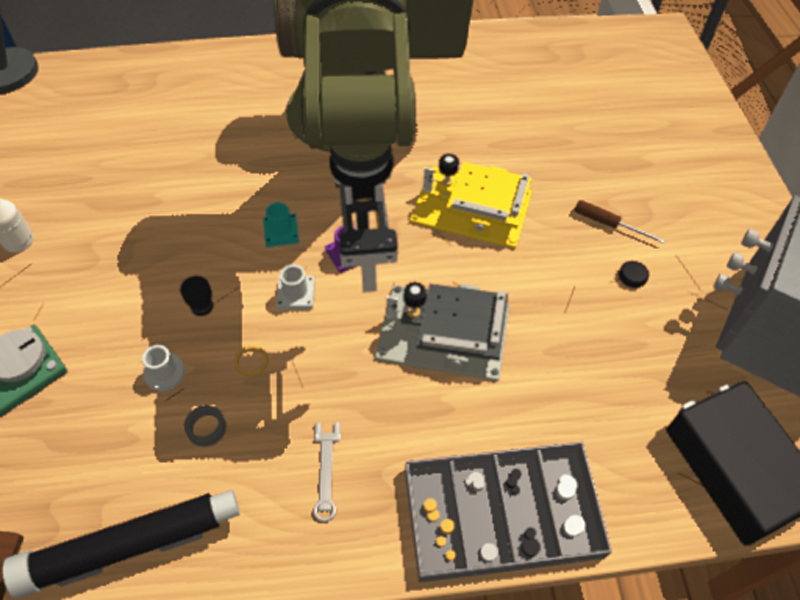

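View pics/b0.png

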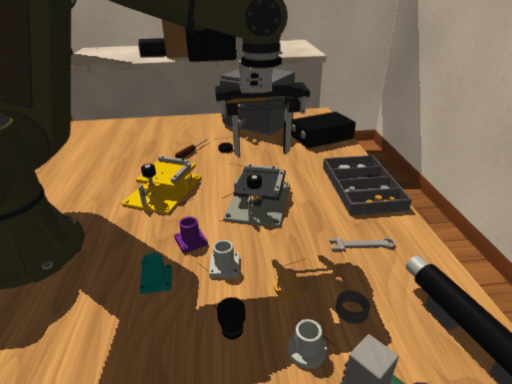

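The scene shows the grey stage (scaled px ~445,330) with its black knob at (414,294), the far fence along the lower edge and the side fence on the right. There are four adapter candidates:
- Teal (280,225) and purple (340,250) are look-alikes.
- Aluminium with a round flange (160,367) is a bystander.
- Aluminium with a square flange (294,287) fits the description.

I'll confirm that one in an enlarged crop and measure it.

```bash
python3 - <<'E'
from h import *
a,C=cam("scene");b,C2=cam("side")
x=cv2.resize(a[155:250,165:335],None,fx=4.7,fy=4.7,interpolation=cv2.INTER_CUBIC)[:, :800]
y=cv2.resize(b[160:290,195:305],None,fx=3,fy=3,interpolation=cv2.INTER_CUBIC)
cv2.imwrite("pics/crop1.png",x)
def tri(p,q):
    c1,d1=ray(C,[p]);c2,d2=ray(C2,[q]);d1=d1[0];d2=d2[0]
    t=np.linalg.lstsq(np.c_[d1,-d2],c2-c1,rcond=None)[0]
    A=c1+t[0]*d1;B=c2+t[1]*d2; return (A+B)/2,np.linalg.norm(A-B)
print("knob",tri((265.5,188.5),(255,182)))
print("knob scene@95",onz(C,[(265.5,188.5)],95),onz(C2,[(255,182)],95))
print("sleeve top",tri((187,173),(224,245)),onz(C,[(187,173)],60),onz(C2,[(224,245)],60))
# base corners
E
```

```text
knob (array([540.98570176,  72.94281981,  94.5684665 ]), np.float64(2.7581489968291195))
knob scene@95 [[539.75216618  73.52912754  95.        ]] [[541.80429138  70.40869964  95.        ]]
sleeve top (array([ 454.29386779, -116.69535787,   64.70795873]), np.float64(6.808572799139631)) [[ 446.91731612 -115.84806186   60.        ]] [[ 456.7596333  -114.69386308   60.        ]]
```

View pics/crop1.png

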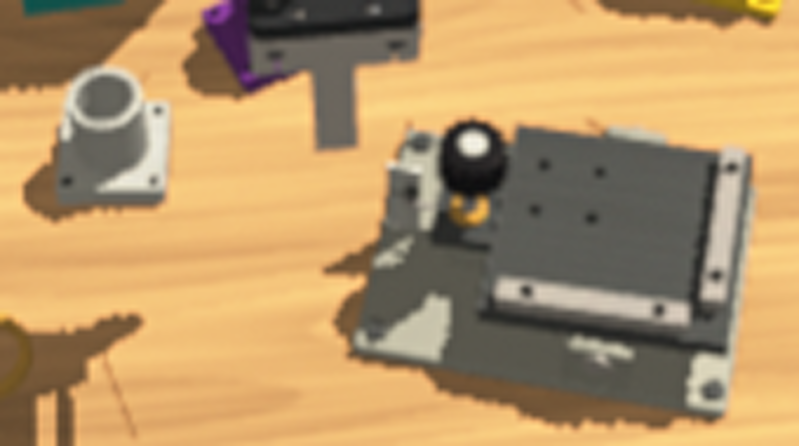

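The crop confirms the square-flanged aluminium adapter (sleeve top at crop 107,95, four-hole square flange). It also shows the stage with fences at the lower and right edges of the plate. Next I measure the yaw values and positions.

```bash
python3 - <<'E'
from h import *
a,C=cam("scene")
f=lambda p:np.array(p,float)/4.7+[165,155]
def P(n,p,z): print(n,onz(C,f(p),z).round(1).tolist())
P("knob top",[(473,145)],108)
P("base front edge",[(355,345),(725,412)],5)
P("fence top inner",[(497,278),(690,302)],63)
P("side fence inner",[(722,150),(700,300)],66)
P("adapter top",[(107,95)],60)
P("flange corners top L,fl,fr,br",[(57,190),(165,190),(168,102),],14)
E
```

```text
knob top [[541.0, 73.3, 108.0]]
base front edge [[591.8, 6.7, 5.0], [652.8, 194.6, 5.0]]
fence top inner [[593.3, 80.3, 63.0], [618.1, 175.7, 63.0]]
side fence inner [[529.7, 209.3, 66.0], [619.2, 180.3, 66.0]]
adapter top [[454.1, -114.1, 60.0]]
flange corners top L,fl,fr,br [[482.0, -147.7, 14.0], [488.4, -88.4, 14.0], [428.7, -84.0, 14.0]]
```

```bash
python3 -m inch '[{"gripper":1,"dz":0.02,"dy":0.03,"wz":7},{"gripper":1,"dz":0.02,"dy":0.06,"wz":14},{"gripper":1,"dz":0.02,"dy":0.06,"wz":21},{"gripper":1,"dx":-0.01,"dy":0.06,"dz":0.02,"wz":28},{"gripper":1,"dx":-0.01,"dy":0.06,"dz":0.02,"wz":35}]'
```

```text
validation failed for argument at $[0]...
```

```bash
python3 -m inch '[{"gripper":1.0,"dx":0.0,"dy":0.03,"dz":0.02,"wx":0.0,"wy":0.0,"wz":7.0},{"gripper":1.0,"dx":0.0,"dy":0.06,"dz":0.02,"wx":0.0,"wy":0.0,"wz":14.0},{"gripper":1.0,"dx":0.0,"dy":0.06,"dz":0.02,"wx":0.0,"wy":0.0,"wz":21.0},{"gripper":1.0,"dx":-0.01,"dy":0.06,"dz":0.02,"wx":0.0,"wy":0.0,"wz":28.0},{"gripper":1.0,"dx":-0.01,"dy":0.06,"dz":0.02,"wx":0.0,"wy":0.0,"wz":35.0}]'
```

```text
clock: 0.72
eef_pos: [539.1, 60.6, 195.2]
eef_rot: [-3.141, -0.0, 2.189]
wrist_force: [-0.4, 0.7, -0.0]
finger_gap: 93.9
finger_force: 0.0
```

```bash
python3 -m inch '[{"gripper":1.0,"dx":0.0,"dy":0.01,"dz":0.0,"wx":0.0,"wy":0.0,"wz":7.0},{"gripper":1.0,"dx":0.0,"dy":0.01,"dz":0.0,"wx":0.0,"wy":0.0,"wz":14.0},{"gripper":1.0,"dx":0.0,"dy":0.013,"dz":0.0,"wx":0.0,"wy":0.0,"wz":21.0},{"gripper":1.0,"dx":0.0,"dy":0.013,"dz":0.0,"wx":0.0,"wy":0.0,"wz":28.0},{"gripper":1.0,"dx":0.0,"dy":0.013,"dz":0.0,"wx":0.0,"wy":0.0,"wz":35.0}]'
python3 -m inch '[{"gripper":0.8,"dx":0.0,"dy":0.0,"dz":0.0,"wx":0.0,"wy":0.0,"wz":7.0},{"gripper":0.8,"dx":0.0,"dy":0.0,"dz":0.0,"wx":0.0,"wy":0.0,"wz":14.0},{"gripper":0.8,"dx":0.0,"dy":0.0,"dz":0.0,"wx":0.0,"wy":0.0,"wz":21.0},{"gripper":0.8,"dx":0.0,"dy":0.0,"dz":0.0,"wx":0.0,"wy":0.0,"wz":28.0},{"gripper":0.8,"dx":0.0,"dy":0.0,"dz":0.0,"wx":0.0,"wy":0.0,"wz":30.0}]'
python3 - <<'E'
from h import *
w,C=cam("wrist"); s=manip.read_state(); print(s["eef_pos"],s["eef_rot"],s["joints"],C[3])
cv2.imwrite("pics/w1.png",w)
print(proj(C,[[541,73,108],[541,73,95],[618,176,63]]))
E
```

```text
clock: 1.13
eef_pos: [539.9, 73.1, 195.2]
eef_rot: [-3.142, -0.0, 2.799]
wrist_force: [-0.3, -0.1, -0.1]
finger_gap: 93.9
finger_force: 0.0
clock: 1.55
eef_pos: [539.9, 73.0, 195.2]
eef_rot: [-3.142, -0.0, -2.96]
wrist_force: [-0.2, -0.3, 1.1]
finger_gap: 75.5
finger_force: 0.0
[539.94718325  73.00383063 195.20494982] [-3.14158993e+00 -1.15613229e-04 -2.96139714e+00] [ 6.71754354e-02  2.73587422e-01  1.50789840e+00 -1.61047362e-05
  1.36022140e+00 -1.68381304e+00] [473.60810012  61.27391001 404.53838909]
[[252.68375983 184.59942304]
 [252.71281964 181.44236337]
 [333.16380971 259.86312734]]
```

View pics/w1.png

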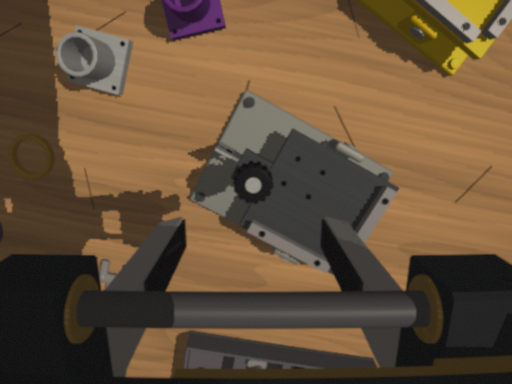

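The wrist view shows the knob at (253,184), within 1 px of where (541,73) projects, and the adapter at (95,60). I'm descending onto the knob.

```bash
python3 - <<'E'
from h import *
w,C=cam("wrist")
print("base BL,FL,BR",onz(C,[(248,92),(190,197),(392,172),(397,187)],10).round(1).tolist())
print("knob",onz(C,[(253,184)],108))
g=cv2.cvtColor(w,cv2.COLOR_BGR2HSV)
E
python3 -m inch '[{"gripper":0.7,"dx":0.001,"dy":0.0,"dz":-0.03,"wx":0.0,"wy":0.0,"wz":0.0},{"gripper":0.7,"dx":0.001,"dy":0.0,"dz":-0.06,"wx":0.0,"wy":0.0,"wz":0.0},{"gripper":0.7,"dx":0.001,"dy":0.0,"dz":-0.085,"wx":0.0,"wy":0.0,"wz":0.0},{"gripper":0.7,"dx":0.001,"dy":0.0,"dz":-0.105,"wx":0.0,"wy":0.0,"wz":0.0},{"gripper":0.7,"dx":0.001,"dy":0.0,"dz":-0.116,"wx":0.0,"wy":0.0,"wz":0.0}]' 30
python3 -m inch '[{"gripper":0.3,"dx":0.0,"dy":0.0,"dz":0.0,"wx":0.0,"wy":0.0,"wz":0.0},{"gripper":0.3,"dx":0.0,"dy":0.0,"dz":0.0,"wx":0.0,"wy":0.0,"wz":0.0},{"gripper":0.3,"dx":0.0,"dy":0.0,"dz":0.0,"wx":0.0,"wy":0.0,"wz":0.0},{"gripper":0.3,"dx":0.0,"dy":0.0,"dz":0.0,"wx":0.0,"wy":0.0,"wz":0.0},{"gripper":0.3,"dx":0.0,"dy":0.0,"dz":0.0,"wx":0.0,"wy":0.0,"wz":0.0}]'
```

```text
base BL,FL,BR [[460.1, 52.9, 10.0], [591.7, 5.9, 10.0], [518.7, 236.2, 10.0], [535.3, 247.2, 10.0]]
knob [[540.42902287  73.22455204 108.        ]]
clock: 2.07
eef_pos: [539.9, 72.9, 76.8]
eef_rot: [3.141, -0.003, -2.969]
wrist_force: [0.1, -0.4, -0.7]
finger_gap: 66.1
finger_force: 0.0
clock: 2.48
eef_pos: [541.5, 73.0, 80.3]
eef_rot: [-3.141, 0.002, -2.967]
wrist_force: [-0.5, 0.3, -0.5]
finger_gap: 35.9
finger_force: 0.0
```

```bash
python3 -m inch '[{"gripper":0.1,"dx":0.0,"dy":0.0,"dz":0.0,"wx":0.0,"wy":0.0,"wz":0.0},{"gripper":0.1,"dx":0.0,"dy":0.0,"dz":0.0,"wx":0.0,"wy":0.0,"wz":0.0},{"gripper":0.1,"dx":0.0,"dy":0.0,"dz":0.0,"wx":0.0,"wy":0.0,"wz":-7.0},{"gripper":0.1,"dx":0.0,"dy":0.0,"dz":0.0,"wx":0.0,"wy":0.0,"wz":-14.0},{"gripper":0.1,"dx":0.0,"dy":0.0,"dz":0.0,"wx":0.0,"wy":0.0,"wz":-21.0}]' 40
python3 -m inch '[{"gripper":0.1,"dx":0.0,"dy":0.0,"dz":0.0,"wx":0.0,"wy":0.0,"wz":-7.0},{"gripper":0.1,"dx":0.0,"dy":0.0,"dz":0.0,"wx":0.0,"wy":0.0,"wz":-14.0},{"gripper":0.1,"dx":0.0,"dy":0.0,"dz":0.0,"wx":0.0,"wy":0.0,"wz":-21.0},{"gripper":0.1,"dx":0.0,"dy":0.0,"dz":0.0,"wx":0.0,"wy":0.0,"wz":-28.0},{"gripper":0.1,"dx":0.0,"dy":0.0,"dz":0.0,"wx":0.0,"wy":0.0,"wz":-35.0}]'
python3 - <<'E'
from h import *
a,C=cam("scene");b,C2=cam("side");w,C3=cam("wrist")
for n,x in zip("abw",(a,b,w)): cv2.imwrite(f"pics/{n}2.png",x)
s=manip.read_state();print(s["moment"],s["finger_gap"],s["finger_force"])
# known stage frame
yw=np.radians(-18.3);X=np.array([np.cos(yw),np.sin(yw),0]);Y=np.array([-np.sin(yw),np.cos(yw),0])
O=np.array([541,73,0])+80*Y
idx=O-117*Y+np.array([0,0,68]);
for c in(C,C2,C3):print(proj(c,[idx]))
u,v=proj(C2,[idx])[0].astype(int)
y=cv2.resize(b[v-30:v+40,u-40:u+50],(800,600),interpolation=cv2.INTER_CUBIC)
cv2.imwrite("pics/idx.png",y)
E
```

```text
clock: 2.9
eef_pos: [541.0, 73.0, 79.4]
eef_rot: [3.142, 0.0, 2.944]
wrist_force: [0.3, 0.2, 0.4]
finger_gap: 9.5
finger_force: 0.0
clock: 3.32
eef_pos: [541.0, 73.0, 79.4]
eef_rot: [3.141, 0.0, 2.333]
wrist_force: [-0.0, 0.5, -0.1]
finger_gap: 9.6
finger_force: 0.0
[ 0.02534629 -0.04947276 -0.03441978] 9.23273155730548 0.0
[[250.26789492 192.52558222]]
[[251.54697339 198.72560586]]
[[203.40792531 233.60920279]]
```

View pics/idx.png

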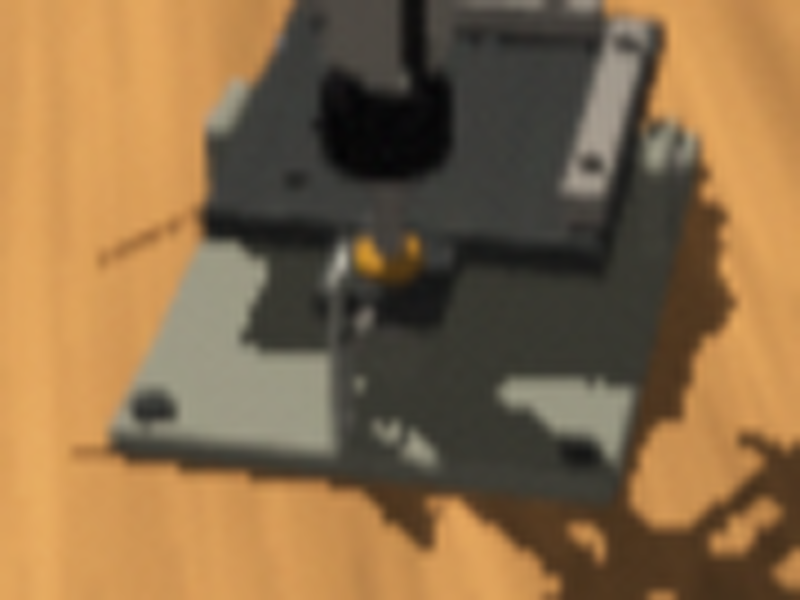

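The fingers closed to 9.5 mm with no force, so the knob isn't between them. I'll check where the tips really are against the projection.

```bash
python3 - <<'E'
from h import *
a=cv2.imread("pics/a2.png");b=cv2.imread("pics/b2.png");w=cv2.imread("pics/w2.png")
_,C=cam("scene");_,C2=cam("side");_,C3=cam("wrist")
s=manip.read_state();P=[s["eef_pos"],[541,73,95],[541,73,108]]
for c in (C,C2,C3):print(proj(c,P).round(1).tolist())
A=cv2.resize(a[140:240,215:315],(400,400),interpolation=cv2.INTER_CUBIC)
B=cv2.resize(b[120:220,205:305],(400,400),interpolation=cv2.INTER_CUBIC)
cv2.imwrite("pics/c3.png",np.hstack([A,B]))
E
```

```text
[[265.2, 192.6], [265.3, 188.9], [265.5, 185.9]]
[[254.7, 186.9], [254.6, 181.5], [254.5, 176.9]]
[[250.9, 214.8], [250.8, 223.0], [250.6, 230.8]]
```

View pics/c3.png

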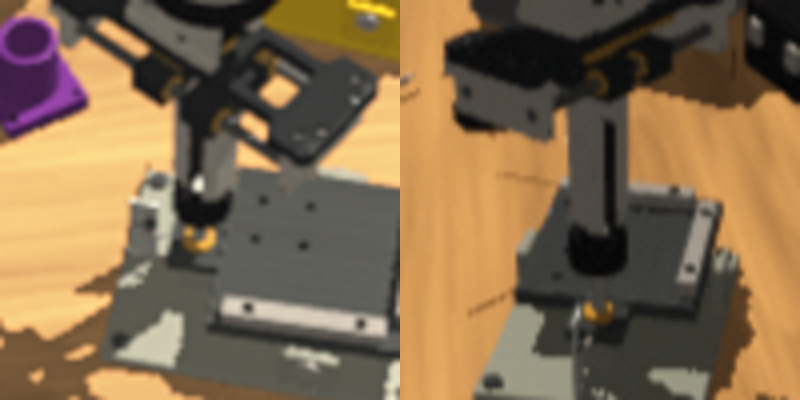

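```bash
python3 - <<'E'
from h import *
_,C=cam("scene");_,C2=cam("side")
print(proj(C,[[609,0,175],[597,0,175],[609,0,205]]).round(1).tolist(), "seen tip ~ (237,186)")
print(proj(C2,[[497,0,175],[603,0,175],[603,0,205],[497,0,205]]).round(1).tolist(), "seen tips ~ (237,153),(287,152)")
s=manip.read_state(); print({k:np.round(v,3).tolist() for k,v in s.items()})
E
```

```text
[[236.8, 196.9], [236.3, 192.3], [236.5, 189.1]] seen tip ~ (237,186)
[[237.4, 168.1], [285.7, 164.9], [286.1, 152.5], [236.8, 155.6]] seen tips ~ (237,153),(287,152)
{'clock': 3.717, 'joints': [0.067, 0.389, 1.638, -0.0, 1.115, -0.703], 'qd': [-0.001, 0.0, 0.001, -0.001, 0.0, 0.01], 'effort': [-0.001, -54.898, -31.955, 0.041, 0.062, -0.061], 'eef_pos': [541.001, 72.961, 79.272], 'eef_rot': [-3.142, 0.0, 2.341], 'wrist_force': [-0.781, 0.335, 0.458], 'moment': [0.016, -0.059, -0.019], 'finger_force': 0.0, 'finger_gap': 9.351}
```

The images put the fingertips about 30 mm above the reported TCP, so the fingers closed just above the knob. I'll measure that offset accurately from the start pictures.

```bash
python3 - <<'E'
from h import *
a=cv2.imread("pics/a0.png");b=cv2.imread("pics/b0.png")
g=lambda x:x.astype(int).sum(2)//3
print("scene rows176-200 cols",[ (c,g(a)[176:200,c].tolist()) for c in (233,236,239)])
print("side rows 142-175",[(c,g(b)[142:172,c].tolist()) for c in (234,237,240,284,287,290)])
_,C=cam("scene");_,C2=cam("side")
for z in (175,190,200,210,220):
  print(z,proj(C,[[609,8,z],[609,-8,z]]).round(1).tolist(),proj(C2,[[491,-8,z],[503,-8,z],[597,-8,z],[609,-8,z]]).round(1).tolist())
E
```

```text
scene rows176-200 cols [(233, [98, 98, 98, 98, 98, 100, 99, 100, 99, 101, 117, 159, 182, 182, 183, 185, 188, 187, 188, 186, 185, 182, 181, 185]), (236, [100, 100, 101, 100, 101, 101, 100, 100, 100, 101, 123, 165, 182, 183, 186, 187, 187, 188, 188, 184, 183, 182, 185, 189]), (239, [101, 101, 101, 101, 101, 101, 100, 100, 100, 101, 139, 177, 182, 183, 187, 187, 186, 187, 187, 183, 181, 181, 186, 189])]
side rows 142-175 [(234, [76, 77, 79, 82, 83, 85, 83, 78, 77, 83, 93, 107, 128, 141, 143, 143, 143, 142, 141, 141, 139, 129, 124, 132, 139, 140, 141, 143, 142, 144]), (237, [73, 74, 75, 73, 74, 72, 74, 73, 74, 74, 73, 73, 73, 80, 103, 125, 134, 136, 135, 135, 135, 134, 116, 121, 133, 133, 133, 132, 132, 131]), (240, [133, 131, 131, 130, 129, 128, 127, 129, 128, 127, 113, 104, 103, 103, 106, 121, 131, 132, 132, 131, 130, 129, 126, 116, 120, 125, 127, 128, 129, 130]), (284, [22, 23, 21, 21, 24, 25, 29, 26, 28, 29, 33, 48, 94, 130, 141, 142, 143, 143, 144, 145, 146, 146, 145, 147, 148, 150, 148, 137, 108, 75]), (287, [73, 73, 73, 73, 74, 74, 73, 73, 72, 74, 84, 109, 131, 138, 140, 141, 142, 143, 144, 145, 145, 147, 147, 147, 147, 147, 148, 149, 150, 152]), (290, [66, 66, 64, 63, 82, 99, 113, 119, 121, 130, 138, 138, 138, 135, 134, 133, 132, 133, 134, 135, 136, 136, 137, 139, 139, 141, 142, 144, 145, 145])]
175 [[240.5, 196.6], [233.1, 197.3]] [[234.9, 170.0], [240.5, 169.7], [283.6, 166.8], [289.1, 166.4]]
190 [[240.4, 192.7], [232.9, 193.4]] [[234.5, 163.8], [240.2, 163.5], [283.8, 160.6], [289.3, 160.3]]
200 [[240.3, 190.1], [232.8, 190.8]] [[234.3, 159.6], [240.0, 159.3], [283.9, 156.5], [289.5, 156.1]]
210 [[240.2, 187.4], [232.6, 188.1]] [[234.1, 155.4], [239.8, 155.0], [284.1, 152.2], [289.7, 151.9]]
220 [[240.1, 184.7], [232.4, 185.4]] [[233.9, 151.0], [239.6, 150.7], [284.2, 147.9], [289.8, 147.6]]
```

```bash
python3 -m inch '[{"gripper":0.7,"dx":0.0,"dy":0.0,"dz":0.01,"wx":0.0,"wy":0.0,"wz":0.0},{"gripper":0.7,"dx":0.0,"dy":0.0,"dz":0.015,"wx":0.0,"wy":0.0,"wz":0.0},{"gripper":0.7,"dx":0.0,"dy":0.0,"dz":0.015,"wx":0.0,"wy":0.0,"wz":0.0},{"gripper":0.7,"dx":0.0,"dy":0.0,"dz":0.015,"wx":0.0,"wy":0.0,"wz":0.0},{"gripper":0.7,"dx":0.0,"dy":0.0,"dz":0.015,"wx":0.0,"wy":0.0,"wz":0.0}]' 40
python3 -m inch '[{"gripper":0.7,"dx":0.0,"dy":0.0,"dz":0.0,"wx":0.0,"wy":0.0,"wz":0.0},{"gripper":0.7,"dx":0.0,"dy":0.0,"dz":0.0,"wx":0.0,"wy":0.0,"wz":0.0},{"gripper":0.7,"dx":0.0,"dy":0.0,"dz":0.0,"wx":0.0,"wy":0.0,"wz":0.0},{"gripper":0.7,"dx":0.0,"dy":0.0,"dz":0.0,"wx":0.0,"wy":0.0,"wz":0.0},{"gripper":0.7,"dx":0.0,"dy":0.0,"dz":0.0,"wx":0.0,"wy":0.0,"wz":0.0}]' 40
python3 -m inch '[{"gripper":0.7,"dx":0.0,"dy":0.0,"dz":-0.01,"wx":0.0,"wy":0.0,"wz":0.0},{"gripper":0.7,"dx":0.0,"dy":0.0,"dz":-0.02,"wx":0.0,"wy":0.0,"wz":0.0},{"gripper":0.7,"dx":0.0,"dy":0.0,"dz":-0.028,"wx":0.0,"wy":0.0,"wz":0.0},{"gripper":0.7,"dx":0.0,"dy":0.0,"dz":-0.035,"wx":0.0,"wy":0.0,"wz":0.0},{"gripper":0.7,"dx":0.0,"dy":0.0,"dz":-0.035,"wx":0.0,"wy":0.0,"wz":0.0}]' 40
```

```text
clock: 4.23
eef_pos: [541.0, 73.0, 94.3]
eef_rot: [3.141, 0.0, 2.339]
wrist_force: [-0.6, 0.6, -0.2]
finger_gap: 39.3
finger_force: 0.0
clock: 4.65
eef_pos: [541.0, 73.0, 94.2]
eef_rot: [-3.141, -0.0, 2.339]
wrist_force: [-0.7, -0.1, 0.1]
finger_gap: 65.5
finger_force: 0.0
clock: 5.07
eef_pos: [540.0, 72.9, 57.2]
eef_rot: [-3.139, -0.002, 2.339]
wrist_force: [0.4, -0.7, -0.3]
finger_gap: 65.6
finger_force: 0.0
```

```bash
python3 -m inch '[{"gripper":0.1,"dx":0.0,"dy":0.0,"dz":-0.005,"wx":0.0,"wy":0.0,"wz":0.0},{"gripper":0.1,"dx":0.0,"dy":0.0,"dz":-0.008,"wx":0.0,"wy":0.0,"wz":0.0},{"gripper":0.1,"dx":0.0,"dy":0.0,"dz":-0.008,"wx":0.0,"wy":0.0,"wz":0.0},{"gripper":0.1,"dx":0.0,"dy":0.0,"dz":-0.008,"wx":0.0,"wy":0.0,"wz":0.0},{"gripper":0.1,"dx":0.0,"dy":0.0,"dz":-0.008,"wx":0.0,"wy":0.0,"wz":0.0}]' 40
python3 -m inch '[{"gripper":0.1,"dx":0.0,"dy":0.0,"dz":0.0,"wx":0.0,"wy":0.0,"wz":0.0},{"gripper":0.1,"dx":0.0,"dy":0.0,"dz":0.0,"wx":0.0,"wy":0.0,"wz":0.0},{"gripper":0.1,"dx":0.0,"dy":0.0,"dz":0.0,"wx":0.0,"wy":0.0,"wz":0.0},{"gripper":0.1,"dx":0.0,"dy":0.0,"dz":0.0,"wx":0.0,"wy":0.0,"wz":0.0},{"gripper":0.1,"dx":0.0,"dy":0.0,"dz":0.0,"wx":0.0,"wy":0.0,"wz":0.0}]' 40
```

```text
clock: 5.48
eef_pos: [540.4, 72.5, 51.3]
eef_rot: [-3.14, -0.0, 2.339]
wrist_force: [-19.7, -21.8, 10.8]
finger_gap: 36.1
finger_force: 14.9
clock: 5.9
eef_pos: [540.2, 72.1, 51.4]
eef_rot: [-3.139, -0.0, 2.339]
wrist_force: [-7.5, -6.8, 3.4]
finger_gap: 35.1
finger_force: 40.0
```

The grip is on the knob: gap 35–36 mm at 40 N, confirming the tips sit about 31 mm above the reported z. Turning clockwise by 84° first, which is under the minimum needed.

```bash
python3 -m inch '[{"gripper":0.1,"dx":0.0,"dy":0.0,"dz":0.0,"wx":0.0,"wy":0.0,"wz":-7.0},{"gripper":0.1,"dx":0.0,"dy":0.0,"dz":0.0,"wx":0.0,"wy":0.0,"wz":-14.0},{"gripper":0.1,"dx":0.0,"dy":0.0,"dz":0.0,"wx":0.0,"wy":0.0,"wz":-21.0},{"gripper":0.1,"dx":0.0,"dy":0.0,"dz":0.0,"wx":0.0,"wy":0.0,"wz":-28.0},{"gripper":0.1,"dx":0.0,"dy":0.0,"dz":0.0,"wx":0.0,"wy":0.0,"wz":-35.0}]' 40
python3 -m inch '[{"gripper":0.1,"dx":0.0,"dy":0.0,"dz":0.0,"wx":0.0,"wy":0.0,"wz":-7.0},{"gripper":0.1,"dx":0.0,"dy":0.0,"dz":0.0,"wx":0.0,"wy":0.0,"wz":-14.0},{"gripper":0.1,"dx":0.0,"dy":0.0,"dz":0.0,"wx":0.0,"wy":0.0,"wz":-21.0},{"gripper":0.1,"dx":0.0,"dy":0.0,"dz":0.0,"wx":0.0,"wy":0.0,"wz":-28.0},{"gripper":0.1,"dx":0.0,"dy":0.0,"dz":0.0,"wx":0.0,"wy":0.0,"wz":-35.0}]' 40
python3 -m inch '[{"gripper":0.1,"dx":0.0,"dy":0.0,"dz":0.0,"wx":0.0,"wy":0.0,"wz":-7.0},{"gripper":0.1,"dx":0.0,"dy":0.0,"dz":0.0,"wx":0.0,"wy":0.0,"wz":-14.0},{"gripper":0.1,"dx":0.0,"dy":0.0,"dz":0.0,"wx":0.0,"wy":0.0,"wz":-14.0},{"gripper":0.1,"dx":0.0,"dy":0.0,"dz":0.0,"wx":0.0,"wy":0.0,"wz":-14.0},{"gripper":0.1,"dx":0.0,"dy":0.0,"dz":0.0,"wx":0.0,"wy":0.0,"wz":-14.0}]' 40
python3 - <<'E'
from h import *
a,C=cam("scene");b,C2=cam("side");w,C3=cam("wrist")
for n,x in zip("abw",(a,b,w)): cv2.imwrite(f"pics/{n}4.png",x)
print(manip.read_state()["joints"])
a0=cv2.imread("pics/a0.png");b0=cv2.imread("pics/b0.png")
W=cv2.resize(w,(400,300),interpolation=cv2.INTER_AREA)
A0=cv2.resize(a0[170:245,235:325],(400,300),interpolation=cv2.INTER_CUBIC)
A=cv2.resize(a[170:245,235:325],(400,300),interpolation=cv2.INTER_CUBIC)
B=cv2.resize(b[155:230,215:305],(400,300),interpolation=cv2.INTER_CUBIC)
cv2.imwrite("pics/c4.png",np.vstack([np.hstack([A0,A]),np.hstack([B,W])]))
E
```

```text
clock: 6.32
eef_pos: [539.7, 71.9, 51.4]
eef_rot: [-3.138, 0.001, 1.722]
wrist_force: [-11.3, -7.9, 6.8]
finger_gap: 35.3
finger_force: 40.0
clock: 6.73
eef_pos: [539.2, 72.0, 51.3]
eef_rot: [-3.138, 0.003, 1.111]
wrist_force: [-14.7, -7.4, 9.5]
finger_gap: 35.7
finger_force: 40.0
clock: 7.15
eef_pos: [539.1, 72.2, 51.4]
eef_rot: [-3.139, 0.004, 0.872]
wrist_force: [-16.0, -7.0, 9.0]
finger_gap: 35.6
finger_force: 40.0
[ 6.63487718e-02  4.23999447e-01  1.66086335e+00 -1.29279433e-03
  1.06148263e+00  7.65226375e-01]
```

View pics/c4.png

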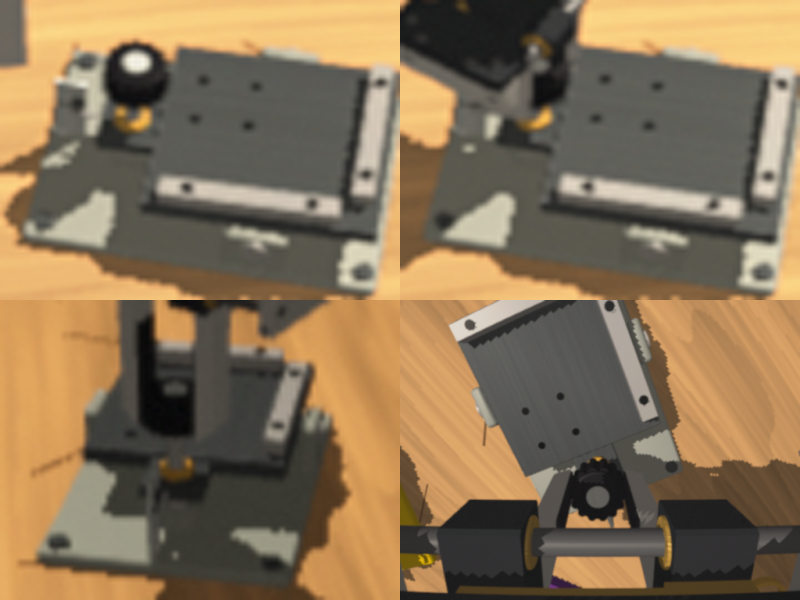

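This shows the knob held between the fingers (wrist quadrant ~598,495) and the far fence strip at scene px (270,210)–(312,214). I'll get the tilt from that fence's edge slope relative to the level base's front edge, cast onto the vertical plane across the stage. The turn so far, from before to after, checks the method (expected change 0.029).

```bash
cat > tilt.py <<'E'
from h import *
def edge(ch,cols,r0,r1,sgn):
    out=[]
    for c in cols:
        m=np.interp((c-cols[0])/(cols[-1]-cols[0]),[0,1],[r0,r1])
        rows=np.arange(int(m)-4,int(m)+6); v=ch[rows,c].astype(float)
        d=np.clip(sgn*np.diff(v),0,None); 
        if d.sum()<1: continue
        k=d.argmax(); sl=slice(max(0,k-1),k+2)
        out.append((c,(d[sl]*(rows[:-1][sl]+.5)).sum()/d[sl].sum()))
    out=np.array(out); 
    for _ in range(4):
        p=np.polyfit(out[:,0],out[:,1],1); r=out[:,1]-np.polyval(p,out[:,0]); out=out[abs(r)<max(2*r.std(),.15)]
    return out,r.std()
yw=np.radians(-18.3)
X=np.array([np.cos(yw),np.sin(yw),0]);Y=np.array([-np.sin(yw),np.cos(yw),0])
O=np.array([541,73,0])+80*Y
def slope(C,pts,x):
    c,d=ray(C,pts); t=((O+x*X-c)@X)/(d@X); P=c+t[:,None]*d
    p=np.polyfit((P-O)@Y,P[:,2],1); return p
def tilt(im,C):
    g=im.astype(float).mean(2); s=cv2.cvtColor(im,cv2.COLOR_BGR2HSV)[...,1]
    ft,e1=edge(g,np.arange(274,310),210,214,1); fb,e2=edge(g,np.arange(273,308),214.5,218,-1)
    ba,e3=edge(s,np.arange(245,315),224.5,234,1)
    r=[slope(C,ft,46),slope(C,fb,58),slope(C,ba,73)]
    print("fence in,out,base [slope,z]",np.round(r,4).tolist(),"res",np.round([e1,e2,e3],2),len(ft),len(fb),len(ba))
    return r
E
python3 - <<'E'
from tilt import *
_,C=cam("scene")
for n in("a0","a2","a4"): tilt(cv2.imread(f"pics/{n}.png"),C)
E
```

```text
fence in,out,base [slope,z] [[0.1053, 71.1275], [0.1418, 70.7662], [0.2222, 63.7775]] res [0.2  0.21 1.28] 36 29 56
fence in,out,base [slope,z] [[0.1051, 71.1345], [0.1348, 70.6213], [0.1361, 64.7208]] res [0.2  0.23 1.13] 36 30 53
fence in,out,base [slope,z] [[0.0928, 71.2145], [0.1335, 70.7818], [0.1294, 64.211]] res [0.21 0.24 0.7 ] 36 28 52
```

```bash
sed -i 's/,210,214,1)/,214.5,218.5,1)/; s/,214.5,218,-1)/,220,223.3,-1)/; s/,224.5,234,1)/,231,242,1)/' tilt.py
python3 - <<'E'
from tilt import *
_,C=cam("scene")
for n in("a0","a2","a4"): tilt(cv2.imread(f"pics/{n}.png"),C)
E
```

```text
fence in,out,base [slope,z] [[0.0739, 68.4394], [0.0733, 66.5836], [0.0203, 7.4399]] res [0.04 0.15 0.07] 29 31 68
fence in,out,base [slope,z] [[0.0742, 68.4249], [0.0733, 66.5838], [0.0197, 7.4151]] res [0.05 0.15 0.06] 28 31 66
fence in,out,base [slope,z] [[0.0439, 68.4083], [0.058, 66.7963], [0.0206, 7.4793]] res [0.07 0.13 0.06] 30 28 65
```

The method works: the fence slope changed by 0.030 against 0.029 expected. Corrected for the base, the tilt left is about −0.0257 rad, or about 73° more of knob. Turning 70° with slight re-centring, then measuring again.

```bash
sed -i 's/radians(-18.3)/radians(-18.9)/' tilt.py
python3 -m inch '[{"gripper":0.1,"dx":-0.002,"dy":-0.001,"dz":0.0,"wx":0.0,"wy":0.0,"wz":-7.0},{"gripper":0.1,"dx":-0.002,"dy":-0.001,"dz":0.0,"wx":0.0,"wy":0.0,"wz":-14.0},{"gripper":0.1,"dx":-0.002,"dy":-0.001,"dz":0.0,"wx":0.0,"wy":0.0,"wz":-21.0},{"gripper":0.1,"dx":-0.002,"dy":-0.001,"dz":0.0,"wx":0.0,"wy":0.0,"wz":-28.0},{"gripper":0.1,"dx":-0.002,"dy":-0.001,"dz":0.0,"wx":0.0,"wy":0.0,"wz":-35.0}]' 40
python3 -m inch '[{"gripper":0.1,"dx":0.0,"dy":0.0,"dz":0.0,"wx":0.0,"wy":0.0,"wz":-7.0},{"gripper":0.1,"dx":0.0,"dy":0.0,"dz":0.0,"wx":0.0,"wy":0.0,"wz":-14.0},{"gripper":0.1,"dx":0.0,"dy":0.0,"dz":0.0,"wx":0.0,"wy":0.0,"wz":-21.0},{"gripper":0.1,"dx":0.0,"dy":0.0,"dz":0.0,"wx":0.0,"wy":0.0,"wz":-28.0},{"gripper":0.1,"dx":0.0,"dy":0.0,"dz":0.0,"wx":0.0,"wy":0.0,"wz":-35.0}]' 40
python3 - <<'E'
from tilt import *
a,C=cam("scene");a,C=cam("scene");a2,C=cam("scene")
cv2.imwrite("pics/a5.png",a)
for n in("a0","a4"): tilt(cv2.imread(f"pics/{n}.png"),C)
tilt(a,C);tilt(a2,C); s=manip.read_state();print(s["joints"],s["eef_rot"],s["eef_pos"],s["wrist_force"])
E
```

```text
clock: 7.82
eef_pos: [538.7, 72.5, 51.4]
eef_rot: [-3.141, 0.0, 0.256]
wrist_force: [-1.8, 4.2, 0.4]
finger_gap: 35.3
finger_force: 40.0
clock: 8.23
eef_pos: [538.8, 73.0, 51.4]
eef_rot: [-3.14, 0.001, -0.355]
wrist_force: [-1.7, 7.5, -1.2]
finger_gap: 35.1
finger_force: 40.0
fence in,out,base [slope,z] [[0.0912, 69.7806], [0.091, 67.9481], [0.0397, 8.9667]] res [0.04 0.15 0.07] 29 31 68
fence in,out,base [slope,z] [[0.0612, 69.7646], [0.0757, 68.1701], [0.04, 9.0058]] res [0.07 0.13 0.06] 30 28 65
fence in,out,base [slope,z] [[0.0474, 69.7443], [0.0422, 67.6242], [0.0377, 9.0032]] res [0.07 0.19 0.06] 27 35 66
fence in,out,base [slope,z] [[0.0455, 69.7904], [0.0423, 67.6284], [0.0364, 8.9191]] res [0.07 0.19 0.06] 27 35 68
[6.64271226e-02 4.20761109e-01 1.66539133e+00 1.78554320e-03
 1.05550280e+00 1.98678808e+00] [-3.14019709e+00  6.85697853e-04 -3.50444094e-01] [538.81137116  72.9937614   51.43011069] [-1.94037133  8.11187607  0.36661478]
```

The inner- and outer-edge estimates now disagree (0.009 to 0.014 left), so I want a closer look. I'll release, lift, and view the fence and base front obliquely with the wrist camera.

```bash
python3 -m inch '[{"gripper":0.7,"dx":0.0,"dy":0.0,"dz":0.0,"wx":0.0,"wy":0.0,"wz":0.0},{"gripper":0.7,"dx":0.0,"dy":0.0,"dz":0.0,"wx":0.0,"wy":0.0,"wz":0.0},{"gripper":0.7,"dx":0.0,"dy":0.0,"dz":0.005,"wx":0.0,"wy":0.0,"wz":0.0},{"gripper":0.7,"dx":0.0,"dy":0.0,"dz":0.035,"wx":0.0,"wy":0.0,"wz":0.0},{"gripper":0.7,"dx":0.0,"dy":0.0,"dz":0.065,"wx":0.0,"wy":0.0,"wz":0.0}]' 40
python3 -m inch '[{"gripper":0.4,"dx":0.025,"dy":0.015,"dz":0.0,"wx":2.0,"wy":6.0,"wz":0.0},{"gripper":0.4,"dx":0.055,"dy":0.03,"dz":0.0,"wx":4.0,"wy":12.0,"wz":0.0},{"gripper":0.4,"dx":0.085,"dy":0.045,"dz":0.0,"wx":6.2,"wy":19.0,"wz":0.0},{"gripper":0.4,"dx":0.098,"dy":0.053,"dz":-0.02,"wx":6.2,"wy":19.0,"wz":0.0},{"gripper":0.4,"dx":0.098,"dy":0.053,"dz":-0.02,"wx":6.2,"wy":19.0,"wz":0.0}]' 40
python3 -m inch '[{"gripper":0.4,"dx":0.0,"dy":0.0,"dz":0.0,"wx":0.0,"wy":0.0,"wz":0.0},{"gripper":0.4,"dx":0.0,"dy":0.0,"dz":0.0,"wx":0.0,"wy":0.0,"wz":0.0},{"gripper":0.4,"dx":0.0,"dy":0.0,"dz":0.0,"wx":0.0,"wy":0.0,"wz":0.0},{"gripper":0.4,"dx":0.0,"dy":0.0,"dz":0.0,"wx":0.0,"wy":0.0,"wz":0.0},{"gripper":0.4,"dx":0.0,"dy":0.0,"dz":0.0,"wx":0.0,"wy":0.0,"wz":0.0}]' 40
python3 - <<'E'
from tilt import *
w,C3=cam("wrist");a,C=cam("scene")
cv2.imwrite("pics/w6.png",w);cv2.imwrite("pics/a6.png",a)
print(C3[0]); tilt(a,C)
E
```

```text
clock: 8.8
eef_pos: [538.2, 71.8, 116.6]
eef_rot: [3.14, 0.002, -0.349]
wrist_force: [-0.8, 0.2, -0.7]
finger_gap: 64.0
finger_force: 0.0
clock: 9.22
eef_pos: [638.1, 125.4, 92.5]
eef_rot: [3.128, 0.356, -0.352]
wrist_force: [-1.2, -0.6, -1.5]
finger_gap: 38.0
finger_force: 0.0
clock: 9.63
eef_pos: [637.0, 124.8, 98.2]
eef_rot: [3.13, 0.346, -0.351]
wrist_force: [0.6, 0.6, -0.7]
finger_gap: 37.6
finger_force: 0.0
[[342.40863989   0.         253.028797  ]
 [  0.         342.40863989 189.42466701]
 [  0.           0.           1.        ]]
fence in,out,base [slope,z] [[0.6607, 64.749], [0.1123, 64.2732], [0.0399, 8.9658]] res [0.74 2.22 0.06] 26 35 68
```

View pics/w6.png

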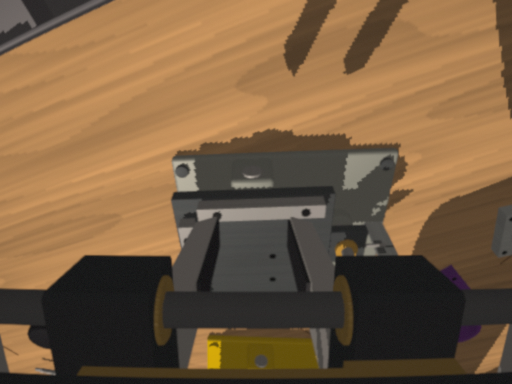

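The wrist view shows the base front edge (175,153)–(398,150) and the fence's outer and inner edges near rows 200–220, columns 200–326. I'll fit these lines and get the tilt and corner from them.

```bash
cat > wt.py <<'E'
from tilt import *
def wtilt(w,C,yaw):
    import tilt as t
    g=w.astype(float).mean(2); s=255.-cv2.cvtColor(w,cv2.COLOR_BGR2HSV)[...,1]
    t.X=np.array([np.cos(yaw),np.sin(yaw),0]);t.Y=np.array([-np.sin(yaw),np.cos(yaw),0]); t.O=np.array([541,73,0])+80*t.Y
    E={}
    for n,ch,cs,r0,r1,sg,x in (("base",s,(182,392),153,150.5,1,73),("fence_out",g,(204,320),208,203,1,58),("fence_in",g,(222,286),221,218.5,-1,46),("plate",g,(180,330),193,188,-1,60)):
        p,e=edge(ch,np.arange(*cs),r0,r1,sg); q=slope(C,p,x); E[n]=q[0]
        f=np.polyfit(p[:,0],p[:,1],1)
        print(n,"img",np.round(np.polyval(f,cs),2),"res",round(e,2),len(p),"slope,z",q.round(4))
    return E
E
python3 - <<'E'
from wt import *
w=cv2.imread("pics/w6.png"); _,C=cam("wrist")
for y in(-17.7,-18.9): wtilt(w,C,np.radians(y))
g=w.astype(int).mean(2).astype(int)
for c in(210,250,300): print(c,g[180:228,c].tolist())
for c in(200,300): print(c,g[140:165,c].tolist(),cv2.cvtColor(w,cv2.COLOR_BGR2HSV)[140:165,c,1].tolist())
E
```

```text
base img [154.91 147.31] res 0.13 195 slope,z [-0.0053  2.1306]
fence_out img [209.08 204.81] res 0.13 115 slope,z [-2.20000e-03  6.29656e+01]
fence_in img [221.21 218.82] res 0.13 62 slope,z [-1.00000e-04  6.33748e+01]
plate img [191.2  185.52] res 0.21 112 slope,z [-1.40000e-03  4.01411e+01]
base img [154.91 147.31] res 0.13 195 slope,z [0.0351 5.3391]
fence_out img [209.08 204.81] res 0.13 115 slope,z [2.60000e-02 6.52087e+01]
fence_in img [221.21 218.82] res 0.13 62 slope,z [2.61000e-02 6.54531e+01]
plate img [191.2  185.52] res 0.21 112 slope,z [3.04000e-02 4.26609e+01]
210 [65, 66, 66, 65, 66, 67, 67, 66, 65, 61, 52, 39, 36, 38, 33, 36, 36, 35, 38, 42, 54, 62, 67, 67, 67, 65, 66, 69, 86, 122, 152, 161, 161, 160, 160, 158, 155, 141, 104, 78, 75, 75, 74, 73, 74, 74, 74, 73]
250 [93, 108, 124, 140, 148, 149, 140, 113, 76, 53, 39, 38, 37, 33, 35, 36, 36, 37, 48, 64, 67, 67, 69, 67, 67, 69, 71, 96, 134, 149, 150, 150, 150, 151, 150, 150, 150, 149, 149, 142, 115, 86, 77, 74, 75, 75, 76, 75]
300 [66, 65, 67, 66, 66, 66, 61, 45, 36, 36, 35, 35, 36, 36, 37, 39, 48, 62, 68, 68, 68, 68, 67, 67, 72, 91, 124, 142, 146, 144, 142, 137, 133, 137, 140, 142, 144, 140, 120, 88, 74, 74, 73, 73, 74, 74, 73, 73]
200 [141, 136, 133, 128, 111, 96, 100, 88, 77, 81, 74, 72, 72, 71, 69, 64, 64, 65, 66, 68, 68, 67, 66, 67, 66] [134, 136, 135, 135, 133, 133, 136, 131, 130, 131, 130, 122, 128, 116, 89, 41, 30, 30, 26, 25, 29, 25, 22, 29, 26]
300 [66, 68, 69, 67, 65, 65, 64, 65, 65, 66, 65, 64, 64, 65, 67, 67, 68, 68, 66, 66, 64, 66, 66, 67, 67] [127, 126, 123, 129, 129, 126, 130, 130, 125, 120, 103, 47, 27, 30, 25, 25, 28, 29, 29, 26, 30, 26, 29, 25, 29]
```

Heights agree with the model (fence top about 63, plate underside 40, base about 1). With the base as level reference, about −0.0025 rad is left, which also matches the turn count, so I need about 7° more. I'll grip the knob again and trim it.

```bash
python3 -m inch '[{"gripper":0.7,"dx":-0.01,"dy":-0.007,"dz":0.02,"wx":-2.0,"wy":-6.0,"wz":0.0},{"gripper":0.7,"dx":-0.04,"dy":-0.022,"dz":0.02,"wx":-4.0,"wy":-12.0,"wz":0.0},{"gripper":0.7,"dx":-0.07,"dy":-0.038,"dz":0.02,"wx":-6.2,"wy":-19.0,"wz":0.0},{"gripper":0.7,"dx":-0.098,"dy":-0.053,"dz":0.02,"wx":-6.2,"wy":-19.0,"wz":0.0},{"gripper":0.7,"dx":-0.098,"dy":-0.053,"dz":0.02,"wx":-6.2,"wy":-19.0,"wz":0.0}]' 40
python3 -m inch '[{"gripper":0.7,"dx":0.0,"dy":0.0,"dz":-0.02,"wx":0.0,"wy":0.0,"wz":0.0},{"gripper":0.7,"dx":0.0,"dy":0.0,"dz":-0.05,"wx":0.0,"wy":0.0,"wz":0.0},{"gripper":0.7,"dx":0.0,"dy":0.0,"dz":-0.065,"wx":0.0,"wy":0.0,"wz":0.0},{"gripper":0.1,"dx":0.0,"dy":0.0,"dz":-0.065,"wx":0.0,"wy":0.0,"wz":0.0},{"gripper":0.1,"dx":0.0,"dy":0.0,"dz":-0.065,"wx":0.0,"wy":0.0,"wz":0.0}]' 40
python3 -m inch '[{"gripper":0.1,"dx":0.0,"dy":0.0,"dz":0.0,"wx":0.0,"wy":0.0,"wz":0.0},{"gripper":0.1,"dx":0.0,"dy":0.0,"dz":0.0,"wx":0.0,"wy":0.0,"wz":0.0},{"gripper":0.1,"dx":0.0,"dy":0.0,"dz":0.0,"wx":0.0,"wy":0.0,"wz":0.0},{"gripper":0.1,"dx":0.0,"dy":0.0,"dz":0.0,"wx":0.0,"wy":0.0,"wz":0.0},{"gripper":0.1,"dx":0.0,"dy":0.0,"dz":0.0,"wx":0.0,"wy":0.0,"wz":0.0}]' 40
```

```text
clock: 10.2
eef_pos: [535.7, 71.4, 116.5]
eef_rot: [3.141, -0.004, -0.348]
wrist_force: [0.7, 0.2, 0.0]
finger_gap: 64.8
finger_force: 0.0
clock: 10.62
eef_pos: [538.9, 72.0, 51.6]
eef_rot: [3.141, 0.0, -0.349]
wrist_force: [0.3, -0.4, 0.3]
finger_gap: 55.9
finger_force: 0.0
clock: 11.03
eef_pos: [539.9, 72.6, 52.4]
eef_rot: [-3.14, -0.002, -0.349]
wrist_force: [0.8, 4.6, 3.6]
finger_gap: 35.1
finger_force: 40.0
```

```bash
python3 -m inch '[{"gripper":0.1,"dx":0.0,"dy":0.0,"dz":0.0,"wx":0.0,"wy":0.0,"wz":-4.0},{"gripper":0.1,"dx":0.0,"dy":0.0,"dz":0.0,"wx":0.0,"wy":0.0,"wz":-7.0},{"gripper":0.1,"dx":0.0,"dy":0.0,"dz":0.0,"wx":0.0,"wy":0.0,"wz":-7.0},{"gripper":0.1,"dx":0.0,"dy":0.0,"dz":0.0,"wx":0.0,"wy":0.0,"wz":-7.0},{"gripper":0.1,"dx":0.0,"dy":0.0,"dz":0.0,"wx":0.0,"wy":0.0,"wz":-7.0}]' 40
python3 -m inch '[{"gripper":0.7,"dx":0.0,"dy":0.0,"dz":0.0,"wx":0.0,"wy":0.0,"wz":0.0},{"gripper":0.7,"dx":0.0,"dy":0.0,"dz":0.0,"wx":0.0,"wy":0.0,"wz":0.0},{"gripper":0.7,"dx":0.0,"dy":0.0,"dz":0.005,"wx":0.0,"wy":0.0,"wz":0.0},{"gripper":0.7,"dx":0.0,"dy":0.0,"dz":0.035,"wx":0.0,"wy":0.0,"wz":0.0},{"gripper":0.7,"dx":0.0,"dy":0.0,"dz":0.065,"wx":0.0,"wy":0.0,"wz":0.0}]' 40
python3 -m inch '[{"gripper":0.8,"dx":-0.015,"dy":-0.035,"dz":0.01,"wx":0.0,"wy":0.0,"wz":7.0},{"gripper":0.8,"dx":-0.03,"dy":-0.072,"dz":0.01,"wx":0.0,"wy":0.0,"wz":14.0},{"gripper":0.8,"dx":-0.048,"dy":-0.11,"dz":0.01,"wx":0.0,"wy":0.0,"wz":21.0},{"gripper":0.8,"dx":-0.065,"dy":-0.148,"dz":0.01,"wx":0.0,"wy":0.0,"wz":22.0},{"gripper":0.8,"dx":-0.086,"dy":-0.187,"dz":0.01,"wx":0.0,"wy":0.0,"wz":22.0}]' 40
python3 -m inch '[{"gripper":0.8,"dx":0.0,"dy":0.0,"dz":0.0,"wx":0.0,"wy":0.0,"wz":0.0},{"gripper":0.8,"dx":0.0,"dy":0.0,"dz":0.0,"wx":0.0,"wy":0.0,"wz":0.0},{"gripper":0.8,"dx":0.0,"dy":0.0,"dz":0.0,"wx":0.0,"wy":0.0,"wz":0.0},{"gripper":0.8,"dx":0.0,"dy":0.0,"dz":0.0,"wx":0.0,"wy":0.0,"wz":0.0},{"gripper":0.8,"dx":0.0,"dy":0.0,"dz":0.0,"wx":0.0,"wy":0.0,"wz":0.0}]' 40
python3 - <<'E'
from tilt import *
w,C3=cam("wrist");a,C=cam("scene")
cv2.imwrite("pics/w7.png",w);cv2.imwrite("pics/a7.png",a)
print(proj(C3,[[454,-115,60],[454,-115,14]])); tilt(a,C)
A=cv2.resize(a[150:246,165:325],(800,480),interpolation=cv2.INTER_CUBIC)
E
```

```text
clock: 11.45
eef_pos: [539.8, 72.6, 52.4]
eef_rot: [-3.14, -0.002, -0.47]
wrist_force: [1.3, 5.1, 6.4]
finger_gap: 35.5
finger_force: 40.0
clock: 11.87
eef_pos: [538.0, 71.7, 116.3]
eef_rot: [3.14, 0.003, -0.471]
wrist_force: [0.7, 0.8, 0.2]
finger_gap: 64.0
finger_force: 0.0
clock: 12.28
eef_pos: [456.7, -107.5, 126.7]
eef_rot: [3.141, -0.0, -0.083]
wrist_force: [0.8, -0.3, -1.1]
finger_gap: 75.1
finger_force: 0.0
clock: 12.7
eef_pos: [458.1, -105.1, 126.2]
eef_rot: [-3.142, 0.0, -0.085]
wrist_force: [-0.2, 0.7, 0.2]
finger_gap: 75.1
finger_force: 0.0
[[266.11554943 196.2423475 ]
 [264.30167464 183.97285736]]
fence in,out,base [slope,z] [[0.0367, 69.6956], [0.0349, 67.6856], [0.0392, 8.9354]] res [0.08 0.18 0.06] 28 35 65
```

View pics/w7.png

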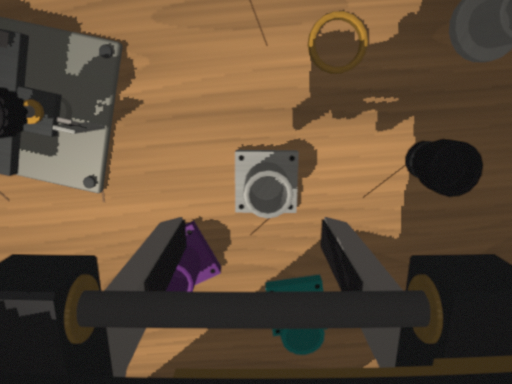

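The scene fit now reads about 0.001 rad, so the plate is level. The wrist view shows the adapter's sleeve ring at (268,193) and flange corners (235,152), (299,152), (299,212), (236,213). Purple is at (190,260), clear of the fingers.

```bash
python3 - <<'E'
from h import *
w=cv2.imread("pics/w7.png"); _,C=cam("wrist")
p=onz(C,[(235,152),(299,152),(299,212),(236,213)],14); c=onz(C,[(268,192.5)],60)
print(c,p.round(1).tolist(),p.mean(0)); e=[p[1]-p[0],p[2]-p[1],p[3]-p[2],p[0]-p[3]]
print([(round(np.hypot(*v[:2]),1),round(np.degrees(np.arctan2(v[1],v[0])),1)) for v in e])
s=cv2.cvtColor(w,cv2.COLOR_BGR2HSV); m=((s[...,1]<60)&(s[...,2]>70)).astype(np.uint8); m[:, :225]=0;m[:,310:]=0;m[:145]=0;m[218:]=0
k=max(cv2.findContours(m,0,1)[0],key=cv2.contourArea); print(cv2.minAreaRect(k))
print(manip.read_state()["eef_pos"])
E
```

```text
[[ 456.96192239 -116.93378181   60.        ]] [[487.1, -90.0, 14.0], [481.9, -150.2, 14.0], [422.8, -146.9, 14.0], [427.1, -85.1, 14.0]] [ 454.70259798 -118.06303487   14.        ]
[(np.float64(60.3), np.float64(-94.9)), (np.float64(59.2), np.float64(176.9)), (np.float64(62.0), np.float64(86.0)), (np.float64(60.2), np.float64(-4.7))]
((266.0, 183.5), (67.0, 62.0), 90.0)
[ 457.94287064 -105.34482253  126.16663832]
```

```bash
python3 -m inch '[{"gripper":0.75,"dx":-0.002,"dy":-0.012,"dz":-0.025,"wx":0.0,"wy":0.0,"wz":0.0},{"gripper":0.75,"dx":-0.002,"dy":-0.012,"dz":-0.05,"wx":0.0,"wy":0.0,"wz":0.0},{"gripper":0.75,"dx":-0.002,"dy":-0.012,"dz":-0.075,"wx":0.0,"wy":0.0,"wz":0.0},{"gripper":0.75,"dx":-0.002,"dy":-0.012,"dz":-0.095,"wx":0.0,"wy":0.0,"wz":0.0},{"gripper":0.75,"dx":-0.002,"dy":-0.012,"dz":-0.105,"wx":0.0,"wy":0.0,"wz":0.0}]' 30
python3 -m inch '[{"gripper":0.75,"dx":0.0,"dy":0.0,"dz":-0.006,"wx":0.0,"wy":0.0,"wz":0.0},{"gripper":0.75,"dx":0.0,"dy":0.0,"dz":-0.012,"wx":0.0,"wy":0.0,"wz":0.0},{"gripper":0.75,"dx":0.0,"dy":0.0,"dz":-0.018,"wx":0.0,"wy":0.0,"wz":0.0},{"gripper":0.75,"dx":0.0,"dy":0.0,"dz":-0.024,"wx":0.0,"wy":0.0,"wz":0.0},{"gripper":0.75,"dx":0.0,"dy":0.0,"dz":-0.027,"wx":0.0,"wy":0.0,"wz":0.0}]' 30
```

```text
clock: 13.27
eef_pos: [454.7, -117.4, 19.0]
eef_rot: [-3.141, 0.003, -0.087]
wrist_force: [-0.6, -0.1, 0.7]
finger_gap: 70.8
finger_force: 0.0
clock: 13.68
eef_pos: [455.8, -118.0, -6.0]
eef_rot: [3.142, -0.0, -0.087]
wrist_force: [0.7, 1.1, 0.2]
finger_gap: 70.6
finger_force: 0.0
```

```bash
python3 -m inch '[{"gripper":0.2,"dx":0.0,"dy":0.0,"dz":0.0,"wx":0.0,"wy":0.0,"wz":0.0},{"gripper":0.2,"dx":0.0,"dy":0.0,"dz":0.0,"wx":0.0,"wy":0.0,"wz":0.0},{"gripper":0.2,"dx":0.0,"dy":0.0,"dz":0.0,"wx":0.0,"wy":0.0,"wz":0.0},{"gripper":0.2,"dx":0.0,"dy":0.0,"dz":0.0,"wx":0.0,"wy":0.0,"wz":0.0},{"gripper":0.2,"dx":0.0,"dy":0.0,"dz":0.0,"wx":0.0,"wy":0.0,"wz":0.0}]' 30
python3 -m inch '[{"gripper":0.2,"dx":0.0,"dy":0.0,"dz":0.0,"wx":0.0,"wy":0.0,"wz":0.0},{"gripper":0.2,"dx":0.0,"dy":0.0,"dz":0.0,"wx":0.0,"wy":0.0,"wz":0.0},{"gripper":0.2,"dx":0.0,"dy":0.0,"dz":0.0,"wx":0.0,"wy":0.0,"wz":0.0},{"gripper":0.2,"dx":0.0,"dy":0.0,"dz":0.0,"wx":0.0,"wy":0.0,"wz":0.0},{"gripper":0.2,"dx":0.0,"dy":0.0,"dz":0.0,"wx":0.0,"wy":0.0,"wz":0.0}]' 30
```

```text
clock: 14.1
eef_pos: [455.9, -118.1, -5.5]
eef_rot: [3.142, -0.001, -0.087]
wrist_force: [-0.8, -1.2, 1.1]
finger_gap: 41.6
finger_force: 30.0
clock: 14.52
eef_pos: [455.9, -118.1, -5.5]
eef_rot: [3.142, -0.001, -0.087]
wrist_force: [-0.7, 1.3, 5.4]
finger_gap: 41.6
finger_force: 30.0
```

The adapter is held (41.6 mm, 30 N). I'm lifting it, carrying it above the knob height and turning −13° to match the stage.

```bash
python3 -m inch '[{"gripper":0.2,"dx":0.0,"dy":0.0,"dz":0.02,"wx":0.0,"wy":0.0,"wz":0.0},{"gripper":0.2,"dx":0.0,"dy":0.0,"dz":0.05,"wx":0.0,"wy":0.0,"wz":0.0},{"gripper":0.2,"dx":0.0,"dy":0.0,"dz":0.08,"wx":0.0,"wy":0.0,"wz":0.0},{"gripper":0.2,"dx":0.0,"dy":0.0,"dz":0.11,"wx":0.0,"wy":0.0,"wz":0.0},{"gripper":0.2,"dx":0.0,"dy":0.0,"dz":0.135,"wx":0.0,"wy":0.0,"wz":0.0}]' 40
python3 -m inch '[{"gripper":0.2,"dx":0.01,"dy":0.02,"dz":0.0,"wx":0.0,"wy":0.0,"wz":-3.0},{"gripper":0.2,"dx":0.024,"dy":0.052,"dz":0.0,"wx":0.0,"wy":0.0,"wz":-6.0},{"gripper":0.2,"dx":0.038,"dy":0.088,"dz":0.0,"wx":0.0,"wy":0.0,"wz":-9.0},{"gripper":0.2,"dx":0.053,"dy":0.124,"dz":0.0,"wx":0.0,"wy":0.0,"wz":-12.0},{"gripper":0.2,"dx":0.068,"dy":0.16,"dz":0.0,"wx":0.0,"wy":0.0,"wz":-13.0}]' 40
python3 -m inch '[{"gripper":0.2,"dx":0.015,"dy":0.035,"dz":0.0,"wx":0.0,"wy":0.0,"wz":0.0},{"gripper":0.2,"dx":0.03,"dy":0.07,"dz":0.0,"wx":0.0,"wy":0.0,"wz":0.0},{"gripper":0.2,"dx":0.04,"dy":0.098,"dz":0.0,"wx":0.0,"wy":0.0,"wz":0.0},{"gripper":0.2,"dx":0.046,"dy":0.111,"dz":0.0,"wx":0.0,"wy":0.0,"wz":0.0},{"gripper":0.2,"dx":0.046,"dy":0.111,"dz":0.0,"wx":0.0,"wy":0.0,"wz":0.0}]' 40
python3 -m inch '[{"gripper":0.2,"dx":0.0,"dy":0.0,"dz":0.0,"wx":0.0,"wy":0.0,"wz":0.0},{"gripper":0.2,"dx":0.0,"dy":0.0,"dz":0.0,"wx":0.0,"wy":0.0,"wz":0.0},{"gripper":0.2,"dx":0.0,"dy":0.0,"dz":0.0,"wx":0.0,"wy":0.0,"wz":0.0},{"gripper":0.2,"dx":0.0,"dy":0.0,"dz":0.0,"wx":0.0,"wy":0.0,"wz":0.0},{"gripper":0.2,"dx":0.0,"dy":0.0,"dz":0.0,"wx":0.0,"wy":0.0,"wz":0.0}]' 40
```

```text
clock: 14.93
eef_pos: [455.6, -118.0, 130.9]
eef_rot: [3.141, -0.0, -0.087]
wrist_force: [1.3, -0.8, -3.0]
finger_gap: 41.5
finger_force: 40.0
clock: 15.35
eef_pos: [523.7, 43.7, 128.8]
eef_rot: [3.141, 0.001, -0.318]
wrist_force: [0.7, -0.5, -2.9]
finger_gap: 41.7
finger_force: 40.0
clock: 15.77
eef_pos: [569.8, 155.6, 128.1]
eef_rot: [3.141, 0.001, -0.311]
wrist_force: [-0.4, -0.0, -2.7]
finger_gap: 41.1
finger_force: 40.0
clock: 16.18
eef_pos: [569.7, 152.3, 129.4]
eef_rot: [-3.142, -0.0, -0.315]
wrist_force: [-1.7, 0.0, -2.0]
finger_gap: 41.6
finger_force: 40.0
```

```bash
python3 -m inch '[{"gripper":0.2,"dx":0.0,"dy":0.0,"dz":-0.025,"wx":0.0,"wy":0.0,"wz":0.0},{"gripper":0.2,"dx":0.0,"dy":0.0,"dz":-0.048,"wx":0.0,"wy":0.0,"wz":0.0},{"gripper":0.2,"dx":0.0,"dy":0.0,"dz":-0.065,"wx":0.0,"wy":0.0,"wz":0.0},{"gripper":0.2,"dx":0.0,"dy":0.0,"dz":-0.074,"wx":0.0,"wy":0.0,"wz":0.0},{"gripper":0.2,"dx":0.0,"dy":0.0,"dz":-0.079,"wx":0.0,"wy":0.0,"wz":0.0}]' 40
python3 -m inch '[{"gripper":0.2,"dx":0.0,"dy":0.0,"dz":-0.001,"wx":0.0,"wy":0.0,"wz":0.0},{"gripper":0.2,"dx":0.0,"dy":0.0,"dz":-0.002,"wx":0.0,"wy":0.0,"wz":0.0},{"gripper":0.2,"dx":0.0,"dy":0.0,"dz":-0.003,"wx":0.0,"wy":0.0,"wz":0.0},{"gripper":0.2,"dx":0.0,"dy":0.0,"dz":-0.003,"wx":0.0,"wy":0.0,"wz":0.0},{"gripper":0.2,"dx":0.0,"dy":0.0,"dz":-0.003,"wx":0.0,"wy":0.0,"wz":0.0}]' 40
```

```text
clock: 16.6
eef_pos: [569.3, 152.6, 49.2]
eef_rot: [3.141, 0.001, -0.315]
wrist_force: [0.7, -0.0, -3.7]
finger_gap: 41.3
finger_force: 40.0
clock: 17.02
eef_pos: [570.0, 153.0, 47.9]
eef_rot: [-3.141, -0.001, -0.314]
wrist_force: [0.2, 0.1, -2.5]
finger_gap: 41.3
finger_force: 40.0
```

```bash
python3 -m inch '[{"gripper":0.2,"dx":0.0,"dy":0.0,"dz":-0.0005,"wx":0.0,"wy":0.0,"wz":0.0},{"gripper":0.2,"dx":0.0,"dy":0.0,"dz":-0.001,"wx":0.0,"wy":0.0,"wz":0.0},{"gripper":0.2,"dx":0.0,"dy":0.0,"dz":-0.0015,"wx":0.0,"wy":0.0,"wz":0.0},{"gripper":0.2,"dx":0.0,"dy":0.0,"dz":-0.0015,"wx":0.0,"wy":0.0,"wz":0.0},{"gripper":0.2,"dx":0.0,"dy":0.0,"dz":-0.0015,"wx":0.0,"wy":0.0,"wz":0.0}]' 40
python3 -m inch '[{"gripper":0.2,"dx":0.0,"dy":0.0,"dz":-0.0003,"wx":0.0,"wy":0.0,"wz":0.0},{"gripper":0.2,"dx":0.0,"dy":0.0,"dz":-0.0005,"wx":0.0,"wy":0.0,"wz":0.0},{"gripper":0.2,"dx":0.0,"dy":0.0,"dz":-0.0005,"wx":0.0,"wy":0.0,"wz":0.0},{"gripper":0.2,"dx":0.0,"dy":0.0,"dz":-0.0005,"wx":0.0,"wy":0.0,"wz":0.0},{"gripper":0.2,"dx":0.0,"dy":0.0,"dz":-0.0005,"wx":0.0,"wy":0.0,"wz":0.0}]' 40
```

```text
clock: 17.43
eef_pos: [570.0, 153.0, 46.6]
eef_rot: [-3.141, -0.001, -0.314]
wrist_force: [-2.9, -1.8, 5.0]
finger_gap: 41.9
finger_force: 40.0
clock: 17.85
eef_pos: [570.1, 153.0, 46.6]
eef_rot: [-3.141, -0.001, -0.314]
wrist_force: [-5.5, -2.0, 10.0]
finger_gap: 41.2
finger_force: 40.0
```

Touchdown at the expected plate height. I'm sliding 9 mm diagonally towards the corner with a softer grip so the flange can square itself.

```bash
python3 -m inch '[{"gripper":0.2,"dx":0.0,"dy":0.0,"dz":0.0004,"wx":0.0,"wy":0.0,"wz":0.0},{"gripper":0.2,"dx":0.003,"dy":0.0015,"dz":0.0004,"wx":0.0,"wy":0.0,"wz":0.0},{"gripper":0.2,"dx":0.006,"dy":0.003,"dz":0.0004,"wx":0.0,"wy":0.0,"wz":0.0},{"gripper":0.2,"dx":0.009,"dy":0.0045,"dz":0.0004,"wx":0.0,"wy":0.0,"wz":0.0},{"gripper":0.2,"dx":0.0113,"dy":0.0058,"dz":0.0004,"wx":0.0,"wy":0.0,"wz":0.0}]' 20
python3 -m inch '[{"gripper":0.2,"dx":0.0,"dy":0.0,"dz":0.0,"wx":0.0,"wy":0.0,"wz":0.0},{"gripper":0.2,"dx":0.0,"dy":0.0,"dz":0.0,"wx":0.0,"wy":0.0,"wz":0.0},{"gripper":0.2,"dx":0.0,"dy":0.0,"dz":0.0,"wx":0.0,"wy":0.0,"wz":0.0},{"gripper":0.2,"dx":0.0,"dy":0.0,"dz":0.0,"wx":0.0,"wy":0.0,"wz":0.0},{"gripper":0.2,"dx":0.0,"dy":0.0,"dz":0.0,"wx":0.0,"wy":0.0,"wz":0.0}]' 20
```

```text
clock: 18.27
eef_pos: [581.5, 158.8, 46.5]
eef_rot: [-3.141, -0.001, -0.314]
wrist_force: [-3.1, -2.6, 7.0]
finger_gap: 41.4
finger_force: 20.0
clock: 18.68
eef_pos: [581.9, 159.0, 46.6]
eef_rot: [-3.14, -0.002, -0.314]
wrist_force: [0.5, 0.2, 4.9]
finger_gap: 41.6
finger_force: 20.0
```

```bash
python3 -m inch '[{"gripper":0.2,"dx":0.001,"dy":-0.0003,"dz":0.0,"wx":0.0,"wy":0.0,"wz":0.0},{"gripper":0.2,"dx":0.0019,"dy":-0.0006,"dz":0.0,"wx":0.0,"wy":0.0,"wz":0.0},{"gripper":0.2,"dx":0.0029,"dy":-0.0009,"dz":0.0,"wx":0.0,"wy":0.0,"wz":0.0},{"gripper":0.2,"dx":0.0029,"dy":-0.0009,"dz":0.0,"wx":0.0,"wy":0.0,"wz":0.0},{"gripper":0.2,"dx":0.0029,"dy":-0.0009,"dz":0.0,"wx":0.0,"wy":0.0,"wz":0.0}]' 20
python3 -m inch '[{"gripper":0.2,"dx":0.0003,"dy":0.001,"dz":0.0,"wx":0.0,"wy":0.0,"wz":0.0},{"gripper":0.2,"dx":0.0006,"dy":0.0019,"dz":0.0,"wx":0.0,"wy":0.0,"wz":0.0},{"gripper":0.2,"dx":0.0009,"dy":0.0029,"dz":0.0,"wx":0.0,"wy":0.0,"wz":0.0},{"gripper":0.2,"dx":0.0009,"dy":0.0029,"dz":0.0,"wx":0.0,"wy":0.0,"wz":0.0},{"gripper":0.2,"dx":0.0009,"dy":0.0029,"dz":0.0,"wx":0.0,"wy":0.0,"wz":0.0}]' 20
```

```text
clock: 19.1
eef_pos: [584.3, 158.3, 46.6]
eef_rot: [-3.141, -0.001, -0.314]
wrist_force: [-3.6, 1.4, 6.9]
finger_gap: 41.8
finger_force: 20.0
clock: 19.52
eef_pos: [585.5, 160.6, 46.6]
eef_rot: [-3.141, -0.002, -0.314]
wrist_force: [-1.3, -2.9, 6.6]
finger_gap: 41.6
finger_force: 20.0
```

```bash
python3 -m inch '[{"gripper":0.2,"dx":0.0007,"dy":-0.0002,"dz":0.0,"wx":0.0,"wy":0.0,"wz":0.0},{"gripper":0.2,"dx":0.0014,"dy":-0.0005,"dz":0.0,"wx":0.0,"wy":0.0,"wz":0.0},{"gripper":0.2,"dx":0.0019,"dy":-0.0006,"dz":0.0,"wx":0.0,"wy":0.0,"wz":0.0},{"gripper":0.2,"dx":0.0019,"dy":-0.0006,"dz":0.0,"wx":0.0,"wy":0.0,"wz":0.0},{"gripper":0.2,"dx":0.0019,"dy":-0.0006,"dz":0.0,"wx":0.0,"wy":0.0,"wz":0.0}]' 20
python3 -m inch '[{"gripper":0.2,"dx":0.0002,"dy":0.0007,"dz":0.0,"wx":0.0,"wy":0.0,"wz":0.0},{"gripper":0.2,"dx":0.0005,"dy":0.0014,"dz":0.0,"wx":0.0,"wy":0.0,"wz":0.0},{"gripper":0.2,"dx":0.0006,"dy":0.0019,"dz":0.0,"wx":0.0,"wy":0.0,"wz":0.0},{"gripper":0.2,"dx":0.0006,"dy":0.0019,"dz":0.0,"wx":0.0,"wy":0.0,"wz":0.0},{"gripper":0.2,"dx":0.0006,"dy":0.0019,"dz":0.0,"wx":0.0,"wy":0.0,"wz":0.0}]' 20
```

```text
clock: 19.93
eef_pos: [586.7, 160.4, 46.5]
eef_rot: [-3.141, -0.0, -0.314]
wrist_force: [-6.4, -0.6, 9.3]
finger_gap: 41.6
finger_force: 20.0
clock: 20.35
eef_pos: [586.8, 160.4, 46.6]
eef_rot: [3.139, 0.001, -0.314]
wrist_force: [-11.7, -12.5, 14.7]
finger_gap: 41.4
finger_force: 20.0
```

```bash
python3 -m inch '[{"gripper":0.2,"dx":0.0005,"dy":-0.0002,"dz":0.0,"wx":0.0,"wy":0.0,"wz":0.0},{"gripper":0.2,"dx":0.001,"dy":-0.0003,"dz":0.0004,"wx":0.0,"wy":0.0,"wz":0.0},{"gripper":0.2,"dx":0.0014,"dy":-0.0005,"dz":0.0004,"wx":0.0,"wy":0.0,"wz":0.0},{"gripper":0.2,"dx":0.0014,"dy":-0.0005,"dz":0.0004,"wx":0.0,"wy":0.0,"wz":0.0},{"gripper":0.2,"dx":0.0014,"dy":-0.0005,"dz":0.0004,"wx":0.0,"wy":0.0,"wz":0.0}]' 20
python3 - <<'E'
from cell import manip
s=manip.read_state(); print(s["moment"],s["wrist_force"],s["eef_pos"],s["eef_rot"])
E
```

```text
clock: 20.77
eef_pos: [587.0, 160.4, 46.7]
eef_rot: [3.138, 0.003, -0.314]
wrist_force: [-18.2, -10.5, 16.0]
finger_gap: 41.5
finger_force: 20.0
[-1.89456683  3.51531162 -0.01607307] [-18.17708339 -10.46492888  15.99724867] [587.02296094 160.35109714  46.67607581] [ 3.13809252  0.00343511 -0.31428034]
```

Both fences are in contact (about 14 N on x, 15 N on y) and the moment about vertical is about 0, so the flange is square against both. The tool leans about 0.25° into the fences, so I'll counter that, firm up the push and grip, then check.

```bash
python3 -m inch '[{"gripper":0.2,"dx":0.0001,"dy":0.0001,"dz":0.0,"wx":0.05,"wy":-0.1,"wz":0.0},{"gripper":0.2,"dx":0.0002,"dy":0.0001,"dz":0.0,"wx":0.1,"wy":-0.2,"wz":0.0},{"gripper":0.2,"dx":0.0003,"dy":0.0002,"dz":0.0,"wx":0.16,"wy":-0.32,"wz":0.0},{"gripper":0.2,"dx":0.0003,"dy":0.0002,"dz":0.0,"wx":0.16,"wy":-0.32,"wz":0.0},{"gripper":0.2,"dx":0.0003,"dy":0.0002,"dz":0.0,"wx":0.16,"wy":-0.32,"wz":0.0}]' 35
python3 - <<'E'
from tilt import *
a,C=cam("scene");b,C2=cam("side");w,C3=cam("wrist")
s=manip.read_state(); print(s["moment"],s["wrist_force"],s["eef_pos"],s["eef_rot"])
cv2.imwrite("pics/w9.png",w);cv2.imwrite("pics/a9.png",a)
tilt(a,C)
A=cv2.resize(a[165:245,245:325],(400,400),interpolation=cv2.INTER_CUBIC)
W=cv2.resize(w[60:260,150:400],(400,320),interpolation=cv2.INTER_CUBIC); W=cv2.copyMakeBorder(W,0,80,0,0,0)
cv2.imwrite("pics/c9.png",np.hstack([A,W]))
E
```

```text
clock: 21.18
eef_pos: [587.2, 160.4, 46.6]
eef_rot: [-3.141, -0.001, -0.314]
wrist_force: [-17.8, -11.1, 16.5]
finger_gap: 41.4
finger_force: 35.0
[-2.09827431  3.64707044  0.09710845] [-18.04324068 -10.77036814  15.54599937] [587.18722299 160.39347904  46.58272125] [-3.14113781e+00 -7.66020513e-04 -3.14160825e-01]
fence in,out,base [slope,z] [[0.6131, 77.571], [0.0369, 56.4673], [0.0372, 8.8836]] res [1.06 0.43 0.06] 26 26 67
```

View pics/c9.png

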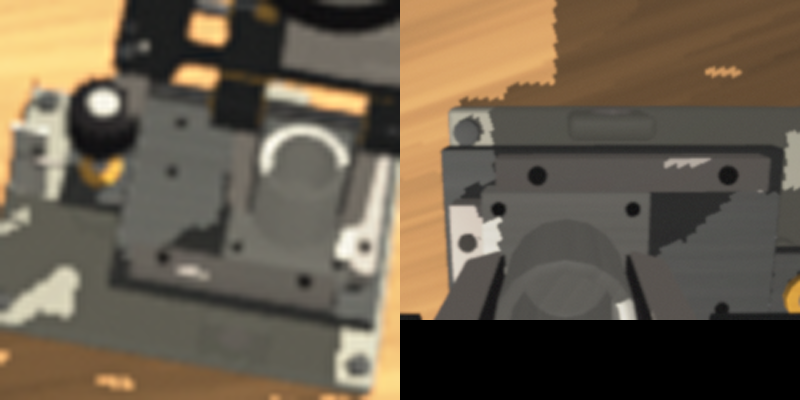

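The final picture shows the flange edge seated along the far fence (crop 500–645,193) and against the side fence (~485,220), with no gap at either. Forces are steady at about 14 N on x and 15 N on y, the tool is vertical and the grip is 35 N. I'm handing in.

```bash
python3 -c "
from cell import manip
print(manip.sign_off())"
```

```text
the job is handed in; nothing more can be done
None
```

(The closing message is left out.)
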